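Put the good trolley-shelf hardware back in its parts tray

ROBOT

A 6-joint arm with a two-finger parallel gripper is mounted at the origin on the work surface. World frame = base frame: x ahead of the robot, y to its left, z up, the work surface at z = 0. Lengths are in m, angles in rad, forces in N, time in s.
With the tool pointing down it reaches from about 0.275 to 0.75 m from the base axis. Payload 10.2 kg.
Tool frame: the origin (TCP) lies midway between the tips of the shut fingers; the grasp point (between the pads) lies 19 mm behind it (env.hold_point_z is the distance from the TCP to the grasp point, in m); x points along the fingers, z is the direction in which the jaws open and shut, and the axes are right-handed (so a half turn about x gives the same grasp; the last joint's range is limited). The gripper opens to 85 mm and grips with 20 to 120 N. Pads are 22 mm wide; open, the fingers measure 114 mm over their backs; the gripper's body (76 mm by 85 mm) begins 54 mm behind the grasp point. The pads swing forward as they close: fully open they stand 13 mm farther back than shut.
Start: joints at [-1.508, 0.313, 1.498, -0, 1.331, -0.223], TCP at [0.148, -0.504, 0.231] pointing down, gripper open.
Joint ranges: [-2.94, 2.94], [-0.97, 2.17], [0.19, 2.56], [-1.23, 4.37], [0.02, 3.11], [-2.88, 2.88]. Speed limits (rad/s): [2.39, 2.39, 3.01, 3.14, 3.14, 3.14].

INTERFACE

Orientations are given as a unit quaternion [x, y, z, w].
In Python, from bench import env, kinematics, monitor, eyes, job gives the robot as it stands. The module is installed in compiled form; this text tells all that it offers. Calls block until the motion is done:
- env.reach(position, orientation): joint-space move of the TCP to a pose.
- env.movel(position, velocity=0.15, frame=None, guard=None): straight line of the TCP; frame=None keeps the orientation; velocity is the mean speed in m/s. With guard (N) it stops when the force on the tool has changed by that much, and returns True; else False.
- env.set_joints(angles): joint-space move.
- env.release() and env.close_gripper(effort=None): open the fingers fully, or close them until they stop; effort is the grip in N (None keeps the last).
- env.hold(seconds).
- kinematics.ik(position, orientation): joint angles nearest the present ones, or None.
- monitor.sense(): the state.
- eyes.grab_frame(name): name is "scene" or "side" or "wrist"; returns a dict with "frame" (384x512x3 uint8, red, green, blue), "mtx" (3x3 intrinsics, pixels), "view" (4x4, takes a point from world to camera coordinates). Camera axes: x right, y down, z forward; pixel columns grow to the right and rows downward; lengths in m; the calibration is good to about 2 mm. A picture is of the moment at which its call begins. There is no depth.
A pose or a line that the arm cannot do raises env.MotionError and nothing moves.
- job.hand_in(): hands the job in, once; it reports no verdict.
The state is a dict: "clock": time; "joints": joint angles; "qvel": joint speeds; "joint_efforts": joint torques, N m; "position": TCP position; "ee_rot": TCP orientation; "contact_force": force on the tool from outside, world axes, zero at the start; "ft_torque": the same for the moment, N m; "finger_gap": opening from 0.0 (shut) to 1.0 (fully open).
Only numpy, scipy, OpenCV 4.12 (cv2) and the standard library are available. Lean on these libraries where they do the work, as an engineer would, in place of code of your own. Each camera call takes 0.05 s, during which the arm holds its last target.

TASK

Tidy the sound shelf hardware into the tray's bins, each part standing upright on the floor of the bin made for it: the large straight levelling foot in the wide round bin, the small one in the small round bin, the castor that has its wheel in the square bin (wheel up, as it stands now) and the pull handle in the long bin, standing on its feet. Leave the two spoiled parts, the foot with the bent stem and the castor with no wheel, where they are on the table.

Things in the scene. Friction and masses are not known exactly. Their poses are not given: they have to be found in the camera images.
- big_foot: Levelling foot, the larger of the two straight ones: round black plastic base 48 mm in diameter and 10 mm thick, standing on the table, with a straight vertical threaded steel stem 14 mm thick rising from its centre to 66 mm; a lock nut 20 mm across covers the stem from 11 to 19 mm. Origin: centre of the underside; z up along the stem.
- small_foot: Levelling foot, the smaller: round black base 30 mm in diameter and 10 mm thick, straight vertical threaded steel stem 10 mm thick rising to 56 mm; lock nut 15 mm across from 11 to 17 mm. Origin: centre of the underside; z up along the stem.
- castor: Good castor, upside down, wheel upward: square steel mounting plate 44 x 44 x 4 mm lying on the table with an upright steel fork on it: two cheeks 22 mm long (along x), 26 mm apart over their outer faces (across y), rising to 45 mm, and between the cheeks a dark rubber wheel 40 mm in diameter and 17 mm thick, its axle at 37 mm, its top at 57 mm. Origin: centre of the plate's underside; x along the cheeks, y along the axle, z up. Can be gripped across the cheeks (26 mm).
- handle: Steel pull handle standing on its two feet, an upside-down U: two feet 22 x 22 x 5 mm, 52 mm between centres (74 mm overall), thin legs, and a level grip bar 64 mm long, 12 mm wide and 10 mm high (35 to 45 mm above the underside). Origin: midway between the feet at their underside; x along the bar, z up.
- bent_foot: Spoiled levelling foot, to be left alone: base 48 mm in diameter like the large foot's, but its 14 mm stem is bent over to one side, ending about 42 mm off centre at 53 mm height (60 mm at its top) (towards its own +x). Origin: centre of the underside.
- empty_castor: Spoiled castor, to be left alone: no wheel, the fork is empty; square steel mounting plate 44 x 44 x 4 mm lying on the table with an upright steel fork on it: two cheeks 22 mm long (along x), 26 mm apart over their outer faces (across y), rising to 45 mm. Origin: centre of the plate's underside; axes as for the good castor.
- wide_pot: Wide round white bin, place of the large levelling foot: inner diameter 70 mm, outer 76 mm. Fixed. It stands with three other bins, two by two, 108 mm between neighbouring centres, in a flat dark steel tray; which bin has which corner varies. Floor 4 mm thick, outer height 18 mm. Origin: centre of its underside, which is 4 mm above the table; z up.
- small_pot: Small round white bin, place of the small levelling foot: inner diameter 52 mm, outer 58 mm. Fixed. It stands with three other bins, two by two, 108 mm between neighbouring centres, in a flat dark steel tray; which bin has which corner varies. Floor 4 mm thick, outer height 18 mm. Origin: centre of its underside, which is 4 mm above the table; z up.
- square_bin: Square white bin, place of the castor: inside 66 x 66 mm, outside 72 x 72 mm. Fixed. It stands with three other bins, two by two, 108 mm between neighbouring centres, in a flat dark steel tray; which bin has which corner varies. Floor 4 mm thick, outer height 18 mm. Origin: centre of its underside, which is 4 mm above the table; z up.
- long_bin: Long rectangular white bin, place of the handle: inside 96 mm along its x by 46 mm along its y, outside 102 x 52 mm. Fixed. It stands with three other bins, two by two, 108 mm between neighbouring centres, in a flat dark steel tray; which bin has which corner varies. Floor 4 mm thick, outer height 18 mm. Origin: centre of its underside, which is 4 mm above the table; z up.
There are look-alikes about, which are no part of the job. What is shaped like the handle but blue is not meant.

How it is judged:
By the outcome, as a careful person would: the job done as asked, in the order asked, and still so for the second after the job is handed in, with the robot touching nothing.
It also fails if it takes over 118 s, if anything falls off the work surface, if the arm or the gripper's body presses on something with over 40 N, if the wrist force passes 120 N, or if a joint passes its speed limit or range.

## Working session

There is one attempt and no reset: what is moved stays moved. The work goes in short steps, each a Python script; the robot and the scene stay as the last script left them, time stands still between calls to the robot, and variables do not carry over. Pictures are saved under pics/ and viewed, and the job is handed in when it is done.

```bash
ls; mkdir -p pics; python3 - <<'E'
from bench import env, kinematics, monitor, eyes, job
import cv2
print(env.hold_point_z)
for n in ["scene","side","wrist"]:
    f=eyes.grab_frame(n); cv2.imwrite(f"pics/{n}0.png",cv2.resize(f["frame"][:,:,::-1],(800,600),interpolation=cv2.INTER_CUBIC))
    print(n,f["mtx"].tolist(),f["view"].round(4).tolist())
s=monitor.sense();print(s["clock"],s["ee_rot"],s["position"],s["contact_force"])
E
```

```text
pics
0.0187
scene [[372.0907546772, 0.0, 255.99796961133362], [0.0, 372.0907546772, 193.88379827021285], [0.0, 0.0, 1.0]] [[0.1515, 0.9884, -0.0127, -0.0842], [0.6087, -0.1034, -0.7866, -0.3086], [-0.7788, 0.1114, -0.6173, 1.3667], [0.0, 0.0, 0.0, 1.0]]
side [[381.7178319276929, 0.0, 260.2347581969605], [0.0, 381.7178319276929, 189.35730916119917], [0.0, 0.0, 1.0]] [[-0.821, -0.571, -0.0012, 0.466], [-0.4395, 0.6333, -0.637, 0.2795], [0.3645, -0.5225, -0.7708, 0.7909], [0.0, 0.0, 0.0, 1.0]]
wrist [[344.93593802661684, 0.0, 265.8927126822932], [0.0, 344.93593802661684, 190.60268314520917], [0.0, 0.0, 1.0]] [[0.2809, -0.9597, -0.0014, -0.5249], [-0.9217, -0.2701, 0.2783, -0.035], [-0.2674, -0.0769, -0.9605, 0.3788], [0.0, 0.0, 0.0, 1.0]]
0.15 [ 0.42398403  0.56630396 -0.4234419   0.56589251] [ 0.14798493 -0.50352522  0.23087106] [-0.26960822  0.07534713  0.98223375]
```

View pics/scene0.png

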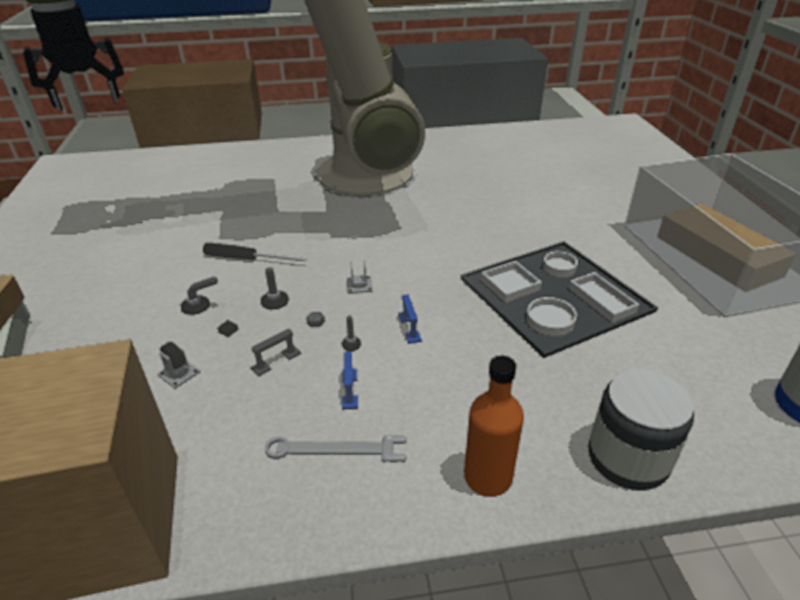

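View pics/side0.png

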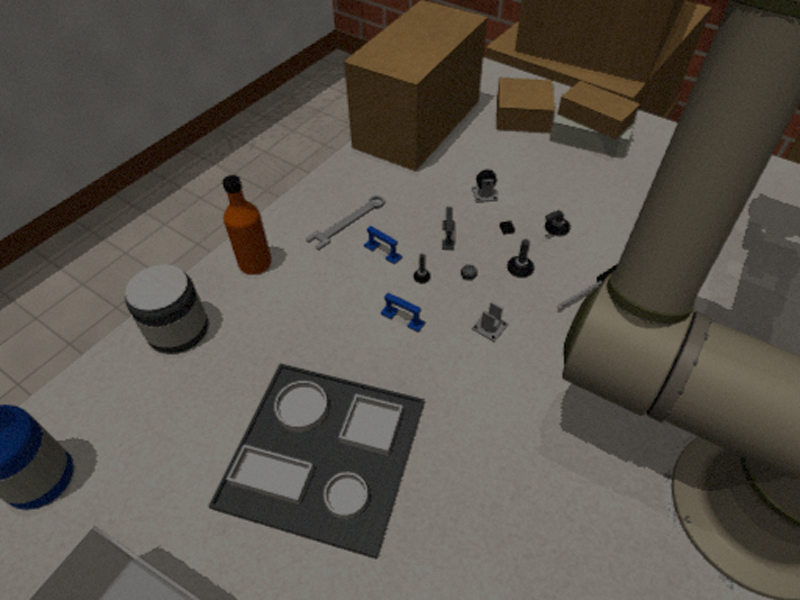

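View pics/wrist0.png

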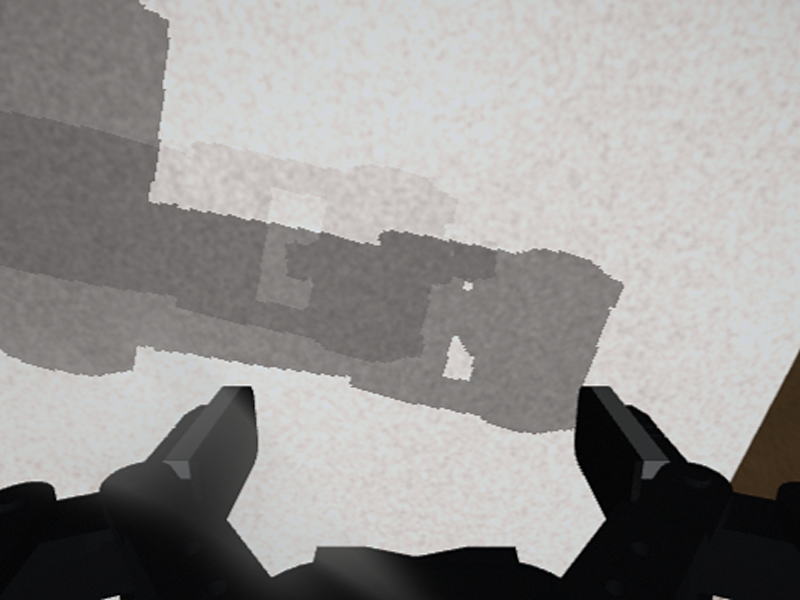

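The scene picture (800-px scale) shows these look-alikes:
- **Straight feet:** big foot at (273,290), small foot at (351,335). The bent foot at (198,300) is spoiled.
- **Castors:** the one with a wheel is at (177,362). The empty one is at (359,280).
- **Handles:** the grey one is at (275,350). The blue ones are at (410,318) and (349,380).
- **Loose bits:** (228,327) and (316,318).

In the scene picture the bins are at: square (511,280), small round (560,263), long (604,295) and wide round (551,316).

Next come coarse rays onto the planes from both views, plus a close crop.

```bash
cat > h.py <<'E'
from bench import env, kinematics, monitor, eyes, job
import cv2, numpy as np
from scipy.spatial.transform import Rotation as R
def ray(f,uv):
    V=f["view"];Rm=V[:3,:3];C=-Rm.T@V[:3,3]
    d=Rm.T@np.linalg.inv(f["mtx"])@np.array([uv[0],uv[1],1.0]);return C,d
def onplane(f,uv,z):
    C,d=ray(f,uv);return (C+d*(z-C[2])/d[2])
def proj(f,p):
    c=f["view"]@np.append(p,1);q=f["mtx"]@c[:3];return q[:2]/q[2]
def tri(fs,uvs):
    A=np.zeros((3,3));b=np.zeros(3);L=[]
    for f,uv in zip(fs,uvs):
        C,d=ray(f,uv);d=d/np.linalg.norm(d);P=np.eye(3)-np.outer(d,d);A+=P;b+=P@C;L.append((C,P))
    X=np.linalg.solve(A,b);return X,[np.linalg.norm(P@(X-C)) for C,P in L]
def s2r(p): return (np.array(p)+.5)*.64-.5
def quat(yaw): # tool x down, tool z (jaw axis) horizontal at yaw
    x=np.array([0,0,-1.]);z=np.array([np.cos(yaw),np.sin(yaw),0]);y=np.cross(z,x)
    return R.from_matrix(np.c_[x,y,z]).as_quat()
def save(f,name,crop=None,scale=None):
    im=f["frame"][:,:,::-1]
    if crop: im=im[crop[1]:crop[3],crop[0]:crop[2]]
    s=scale or min(800/im.shape[1],600/im.shape[0])
    cv2.imwrite(f"pics/{name}.png",cv2.resize(im,None,fx=s,fy=s,interpolation=cv2.INTER_CUBIC))
E
python3 - <<'E'
from h import *
a=eyes.grab_frame("scene");b=eyes.grab_frame("side")
save(a,"crop1",(95,140,290,280),4);save(b,"crop2",(180,100,400,230),3.6)
for n,p,q,z in [("big",(273,301),(520,267),0),("bigtop",(270,270),(524,242),.066),("small",(351,346),(422,277),0),("smalltop",(350,319),(421,256),.056),("castorplate",(178,375),(486,194),0),("handle",(272,338),(449,212),.045),("wide",(551,316),(301,405),.018),("smallpot",(560,263),(346,494),.018),("sq",(511,280),(371,424),.018),("long",(604,295),(270,473),.018),("bent",(195,306),(557,226),0),("empty",(359,288),(490,327),0)]:
    print(n,onplane(a,s2r(p),z).round(3)[:2],onplane(b,s2r(q),z).round(3)[:2],tri([a,b],[s2r(p),s2r(q)])[0].round(3))
print(R.from_quat(monitor.sense()["ee_rot"]).as_matrix().round(2))
E
```

```text
big [ 0.466 -0.204] [ 0.462 -0.203] [ 0.463 -0.204 -0.002]
bigtop [ 0.471 -0.199] [ 0.463 -0.199] [ 0.465 -0.2    0.063]
small [ 0.6   -0.083] [ 0.593 -0.083] [ 0.595 -0.084 -0.004]
smalltop [ 0.604 -0.081] [ 0.594 -0.08 ] [ 0.597 -0.082  0.051]
castorplate [ 0.621 -0.337] [ 0.611 -0.339] [ 0.614 -0.341 -0.005]
handle [ 0.614 -0.196] [ 0.619 -0.209] [ 0.617 -0.198  0.051]
wide [0.603 0.232] [0.591 0.237] [0.594 0.235 0.011]
smallpot [0.464 0.3  ] [0.454 0.303] [0.457 0.303 0.013]
sq [0.499 0.199] [0.489 0.203] [0.491 0.202 0.012]
long [0.565 0.337] [0.556 0.339] [0.559 0.339 0.013]
bent [ 0.458 -0.333] [ 0.454 -0.336] [ 0.455 -0.335 -0.001]
empty [ 0.454 -0.057] [ 0.44  -0.056] [ 0.443 -0.058 -0.007]
[[-0.    0.96  0.28]
 [ 0.    0.28 -0.96]
 [-1.    0.   -0.  ]]
```

View pics/crop1.png

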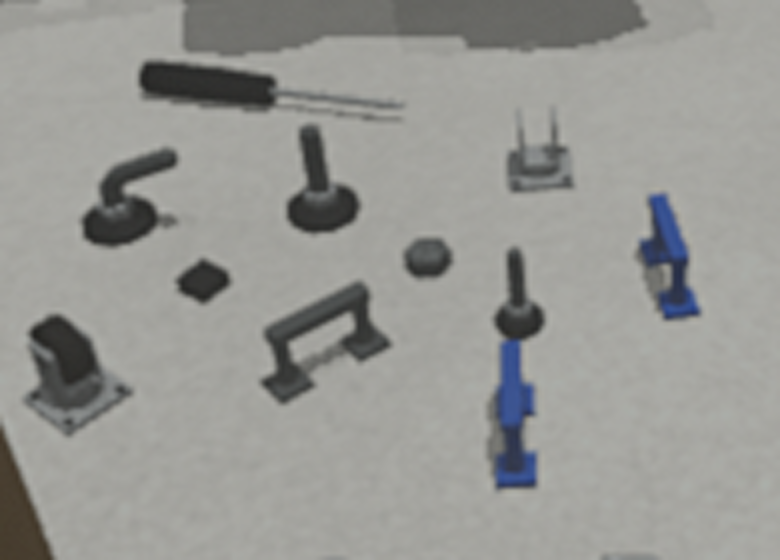

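View pics/crop2.png

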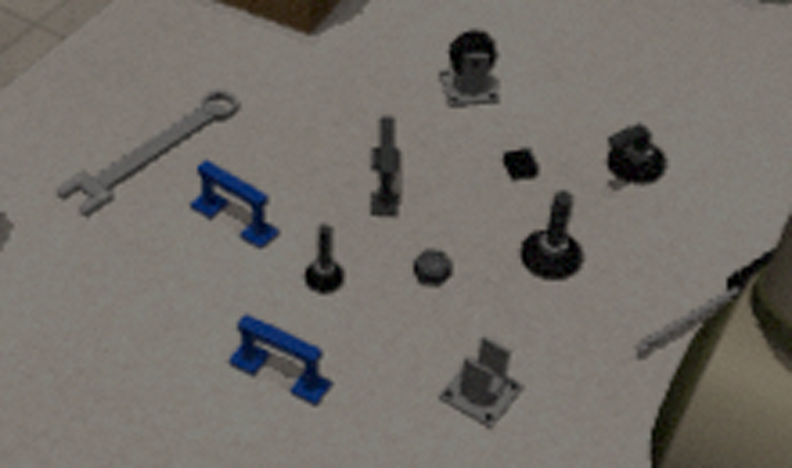

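The crops confirm the choice. The big foot is straight, with its base at crop1 (322,207), and the small foot is at (520,320). The wheeled castor is at (68,375), and the grey handle runs from (287,385) to (368,343). The bent foot (120,215) and the empty castor (540,165) stay. Next I look from above with the wrist camera.

```bash
python3 - <<'E'
from h import *
import pickle
for i,p in enumerate([[0.57,-0.2,0.28],[0.56,0.27,0.24]]):
    print(kinematics.ik(p,quat(-np.pi/2)))
    env.reach(p,quat(-np.pi/2)); env.hold(0.2)
    f=eyes.grab_frame("wrist");save(f,f"w{i}");pickle.dump(f,open(f"w{i}.pkl","wb"))
    print(monitor.sense()["clock"])
    if i==0:
        for n,q,z in [("big",(.464,-.203),0),("small",(.597,-.083),0),("castor",(.615,-.338),0),("handle",(.616,-.198),0)]:
            print(n,(proj(f,[*q,z])/.64).round())
E
```

```text
[-5.31193260e-01  4.66957983e-01  1.15154588e+00 -4.44089210e-16
  1.52308880e+00  1.03960307e+00]
2.3917
big [418. 360.]
small [263. 201.]
castor [595. 177.]
handle [412. 176.]
[ 2.61081113e-01  5.26513388e-01  1.16210942e+00 -4.44089210e-16
  1.45296984e+00  1.83187744e+00]
4.3667
```

View pics/w0.png

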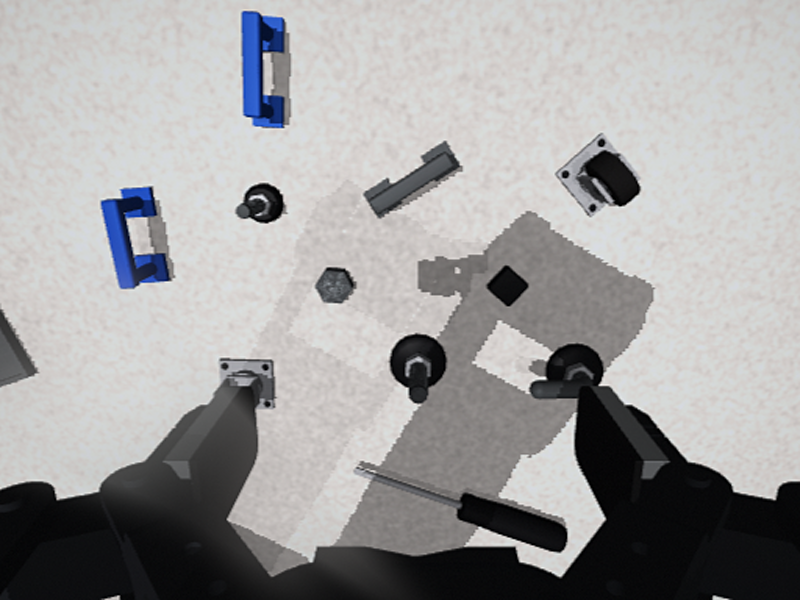

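View pics/w1.png

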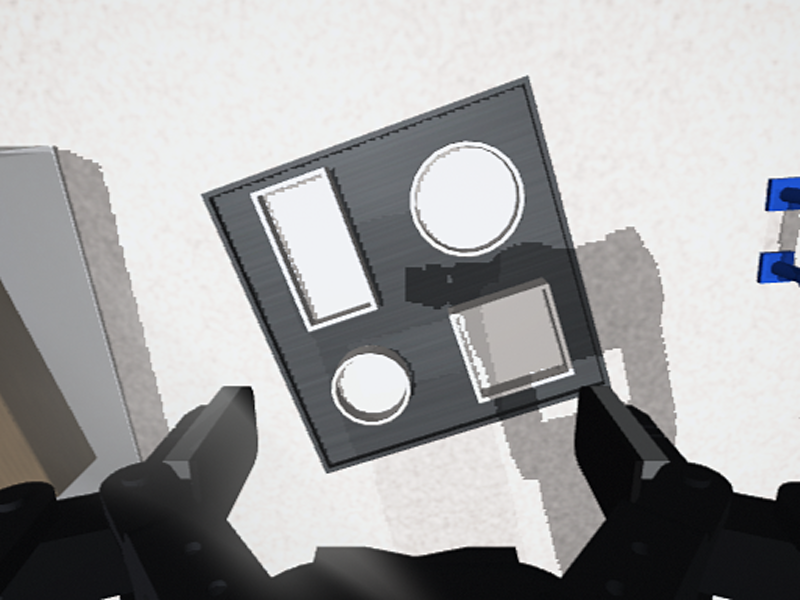

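From above (800-px scale), w0 shows the big foot's base at (418,361) with its stem top at (419,396), and the small foot's base at (265,202) with its stem top at (242,211). The castor's plate corners are (602,133), (557,174) and (592,215). The handle's bar runs from (372,205) to (456,158). In w1 the wide bin is at (467,198), small round (372,386), square (512,340) and long (316,250). Now I turn these into positions and check the sizes.

```bash
python3 - <<'E'
from h import *
import pickle
w0=pickle.load(open("w0.pkl","rb"));w1=pickle.load(open("w1.pkl","rb"))
g=cv2.cvtColor(w0["frame"],cv2.COLOR_RGB2GRAY)
def P(f,p,z): return onplane(f,s2r(p),z)[:2]
# dark-base circles: hull of dark blob split by erosion with kernel > stem
m=(g<60).astype(np.uint8)
m2=cv2.morphologyEx(m,cv2.MORPH_OPEN,cv2.getStructuringElement(cv2.MORPH_ELLIPSE,(15,15)))
n,l,st,c=cv2.connectedComponentsWithStats(m2)
for i in range(1,n):
    if st[i,3]+st[i,1]<250 and st[i,4]>100: print("blob",((c[i]+.5)/.64-.5).round(1),st[i,2:],onplane(w0,c[i],.008)[:2].round(4))
print("big base",P(w0,(418,361),.01),"top",P(w0,(419,396),.066))
print("small base",P(w0,(265,202),.01),"top",P(w0,(242,211),.056))
a,b=P(w0,(370,206),.045),P(w0,(457,159),.045);d=a-b
print("handle",(a+b)/2,np.linalg.norm(d),np.degrees(np.arctan2(d[1],d[0])))
A,B,C=[P(w0,p,.004) for p in [(602,133),(557,174),(592,215)]]
print("castor",(A+C)/2,np.linalg.norm(A-B),np.linalg.norm(B-C),np.degrees(np.arctan2(*(A-B)[::-1])),np.degrees(np.arctan2(*(C-B)[::-1])))
# bins: white tops
g1=cv2.cvtColor(w1["frame"],cv2.COLOR_RGB2GRAY)
m=(g1>125).astype(np.uint8)
cs,_=cv2.findContours(m,cv2.RETR_EXTERNAL,cv2.CHAIN_APPROX_NONE)
for q in cs:
    x,y,w,h=cv2.boundingRect(q)
    if 25<w<130 and h<130 and cv2.contourArea(q)>800 and y+h<300:
        p=np.array([onplane(w1,t[0],.022)[:2] for t in q],np.float32)
        r=cv2.minAreaRect((p*1000).astype(np.float32));print("bin",((np.array([x+w/2,y+h/2]))/.64).round(),np.round(r[0],1),np.round(r[1],1),round(r[2],1))
t=np.array([P(w1,p,.004) for p in [(203,195),(528,77),(606,383),(328,472)]]);print(t,t.mean(0),np.linalg.norm(np.diff(t,axis=0),axis=1))
E
```

```text
blob [613.2 176.1] [ 32  33 635] [ 0.616  -0.3491]
blob [506.7 285.5] [ 21  22 336] [ 0.5313 -0.273 ]
blob [417.4 345.6] [ 21  15 251] [ 0.4804 -0.2021]
blob [567.1 360.8] [ 30  25 469] [ 0.4667 -0.3259]
big base [ 0.46761899 -0.2024887 ] top [ 0.46380963 -0.20298644]
small base [ 0.59754622 -0.08679702] top [ 0.5964241  -0.08352711]
handle [ 0.61409172 -0.19902948] 0.0675491939929143 117.77403719341295
castor [ 0.61676231 -0.33812732] 0.04306882672831597 0.04261822262587619 -46.55266810946966 -136.65495414306298
bin [371. 389.] [457.9 302.4] [57.4 56.3] 89.9
bin [512. 344.] [492.2 200.5] [72.6 72.9] 18.8
bin [314. 250.] [559.5 337.4] [102.8  53. ] 18.9
bin [467. 198.] [595.  235.3] [75.6 74.5] 89.9
[[0.59667125 0.41622742]
 [0.67218198 0.19554755]
 [0.45408482 0.12367793]
 [0.37630962 0.34017855]] [0.52481192 0.26890786] [0.23324124 0.22963365 0.23004673]
```

Everything agrees: the plate measures 43 mm, the bar 67 mm, and the bins match their stated sizes. The bin grid is at 18.8°, with the long axis along it. Next I check the castor's cheek direction and the obstacles, then move the big foot.

```bash
cat >> h.py <<'E'
BIN=dict(wide=(.5946,.2352),sq=(.4924,.2004),small=(.4576,.3026),long=(.5598,.3374))
def bestq(p,yaw,ref=None):
    best=None
    for y in (yaw,yaw+np.pi):
        j=kinematics.ik(list(p),quat(y))
        if j is not None and (best is None or abs(j[5])<abs(best[1][5])): best=(quat(y),j,y)
    return best
def pick(xy,yaw,z,effort=50):
    p=[*xy,.16];q,j,y=bestq(p,yaw);env.reach(p,q)
    hit=env.movel([*xy,z],velocity=.12,guard=8);env.close_gripper(effort);env.hold(.2)
    s=monitor.sense();print("pick",hit,s["position"].round(4),"gap",round(s["finger_gap"],3),s["clock"])
    env.movel([*xy,.2],velocity=.15);s=monitor.sense();print("gap",round(s["finger_gap"],3),s["contact_force"].round(1));return y
def place(xy,yaw,z):
    p=[*xy,.2];q,j,y=bestq(p,yaw);env.reach(p,q)
    env.movel([*xy,z+.03],velocity=.15)
    hit=env.movel([*xy,z],velocity=.04,guard=5);s=monitor.sense();print("place",hit,s["position"].round(4),s["contact_force"].round(1))
E
python3 - <<'E'
from h import *
import pickle
w0=pickle.load(open("w0.pkl","rb"));save(w0,"cast",(340,70,430,150),7)
a=eyes.grab_frame("scene")
for n,p in [("bottle",(490,488)),("jar",(635,475)),("boxcorner",(175,460))]: print(n,onplane(a,s2r(p),0).round(3))
pick((.465,-.203),-np.pi/2,.026)
save(eyes.grab_frame("wrist"),"g1");save(eyes.grab_frame("side"),"g1s")
E
```

```text
bottle [0.877 0.058 0.   ]
jar [0.888 0.236 0.   ]
boxcorner [ 0.775 -0.319  0.   ]
pick False [ 0.465 -0.203  0.026] gap 0.149 8.325
gap 0.147 [ 0.1  1.2 -1.7]
```

View pics/cast.png

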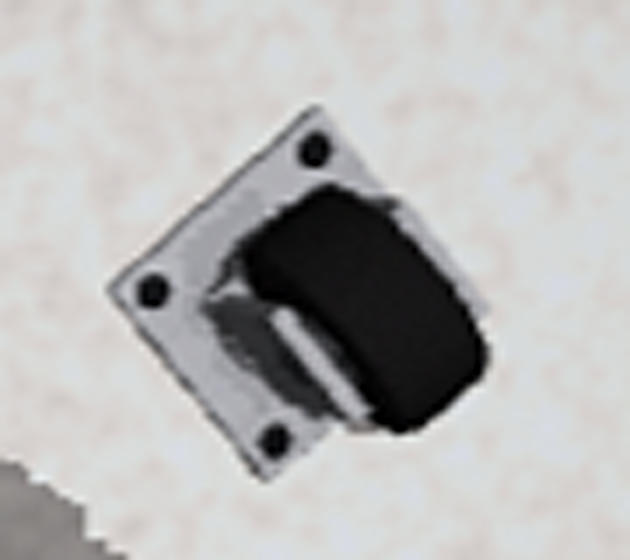

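View pics/g1.png

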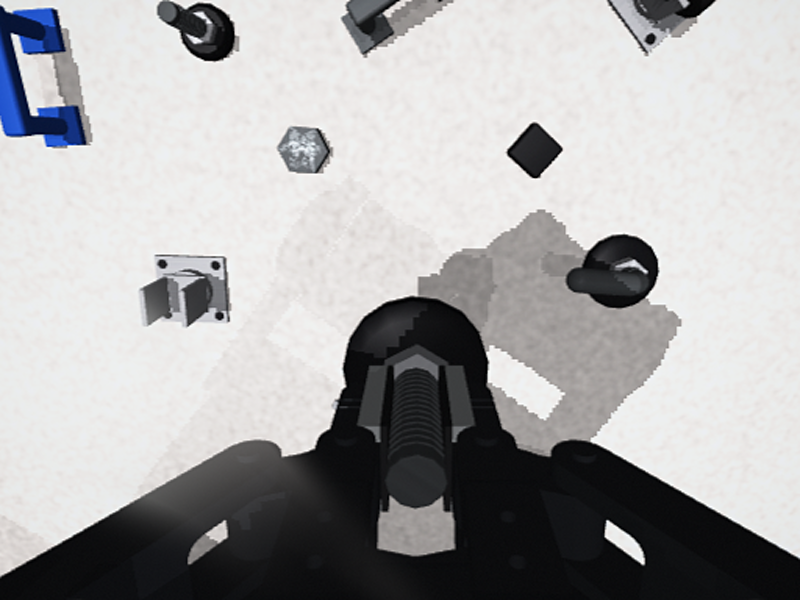

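The grip is good: the big foot hangs upright between the pads at (415,420), and the gap of 0.147 (about 12.5 mm) fits the 14 mm stem roughly. The crop shows the castor's white cheek edge running from (275,310) to (365,420), so the cheeks lie along about 43° and the jaws go across at -46.6°. Placing the foot now.

```bash
python3 - <<'E'
from h import *
place(BIN["wide"],-np.pi/2+.33,.026+.009)
save(eyes.grab_frame("wrist"),"p1")
env.release();env.hold(.2)
s=monitor.sense();print(s["clock"],s["contact_force"].round(1))
env.movel([*BIN["wide"],.2],velocity=.2)
save(eyes.grab_frame("wrist"),"p1b")
pick((.597,-.0848),-np.pi/4,.0275)
save(eyes.grab_frame("wrist"),"g2")
E
```

```text
place False [0.5947 0.2352 0.0352] [ 0.7  0.1 -2.1]
14.3083 [ 0.5 -0.1 -0.8]
pick False [ 0.597  -0.0848  0.0275] gap 0.101 18.7083
gap 0.093 [-0.1  0.5 -0.9]
```

View pics/p1b.png

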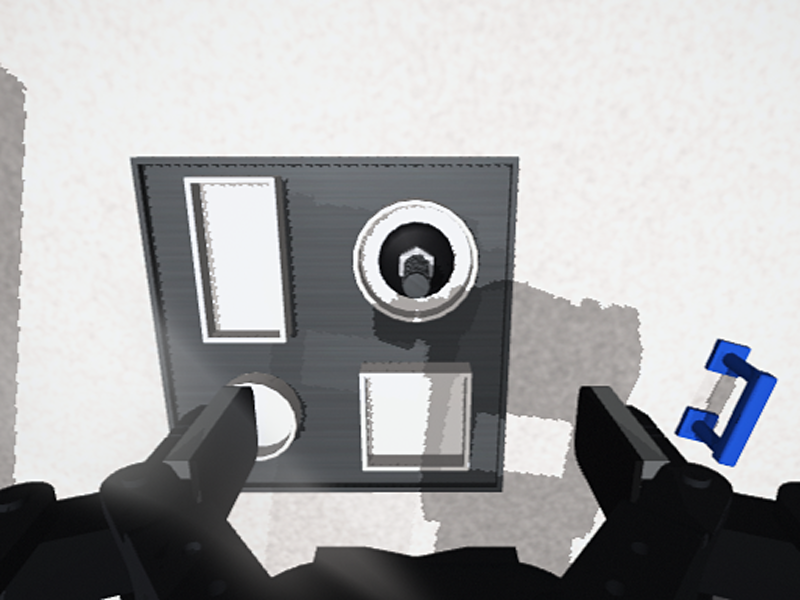

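View pics/g2.png

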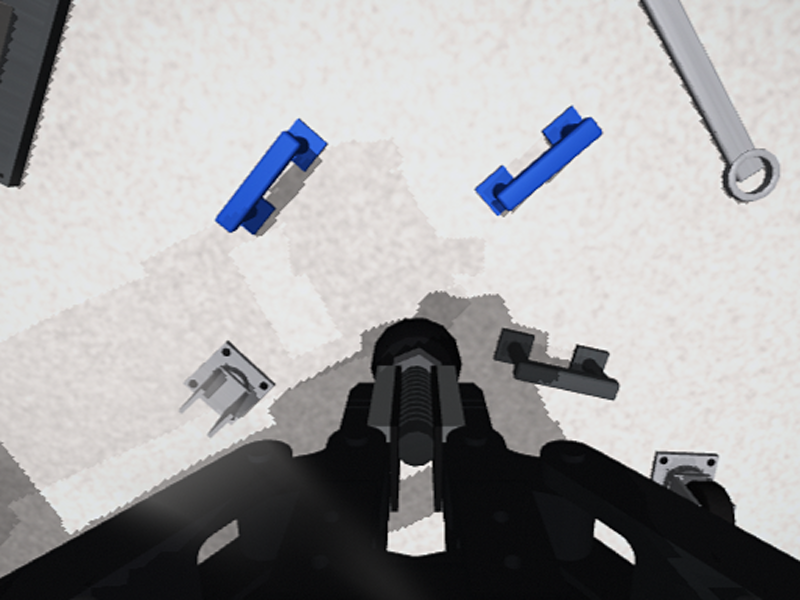

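The big foot stands centred in the wide bin at (416,260). The small foot is held upright at (415,400). Next I place it and pick up the castor.

```bash
python3 - <<'E'
from h import *
place(BIN["small"],-np.pi/4,.0275+.009)
env.release();env.hold(.2)
env.movel([*BIN["small"],.2],velocity=.2)
save(eyes.grab_frame("wrist"),"p2b")
pick((.6168,-.3381),np.radians(-46.6),.019)
save(eyes.grab_frame("wrist"),"g3")
E
```

```text
place False [0.4577 0.3027 0.0367] [ 0.  -0.1 -1.3]
pick False [ 0.6169 -0.3382  0.0193] gap 0.294 29.925
gap 0.294 [ 1.1  0.4 -2.3]
```

View pics/p2b.png

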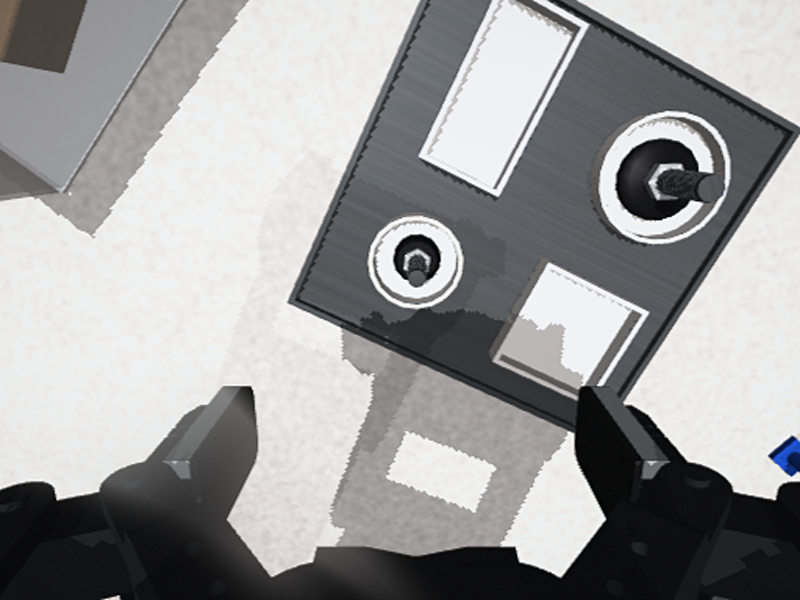

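View pics/g3.png

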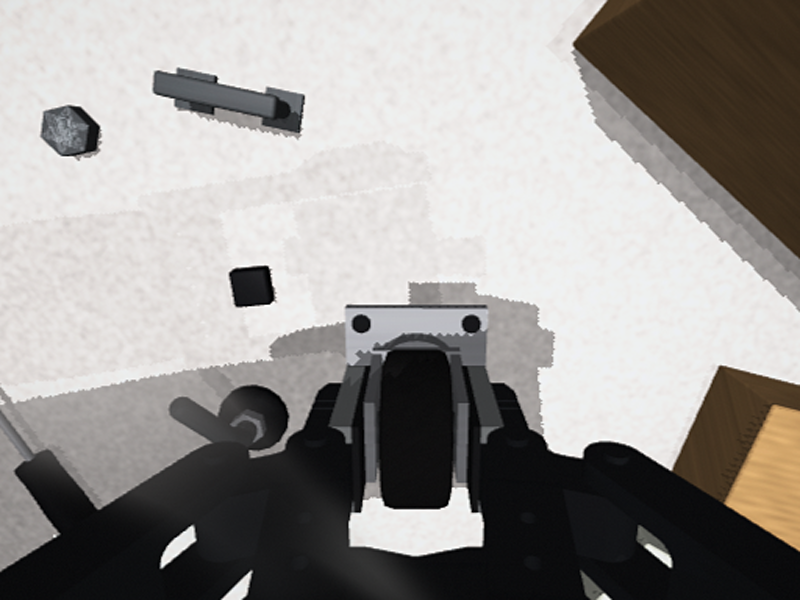

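The small foot stands centred in its bin at (416,260). The castor is gripped across its cheeks at (415,430), with its plate level and square to the jaws. Next I place it and pick up the handle.

```bash
python3 - <<'E'
from h import *
place(BIN["sq"],np.radians(-71.2),.0193+.009)
env.release();env.hold(.2)
env.movel([*BIN["sq"],.2],velocity=.2)
save(eyes.grab_frame("wrist"),"p3b")
pick((.6141,-.199),np.radians(27.8),.023)
save(eyes.grab_frame("wrist"),"g4")
E
```

```text
place False [0.4926 0.2004 0.0285] [-0.6  0.2 -1.5]
pick False [ 0.6142 -0.1991  0.0232] gap 0.126 41.4
gap 0.129 [-0.2  0.9 -2.3]
```

View pics/p3b.png

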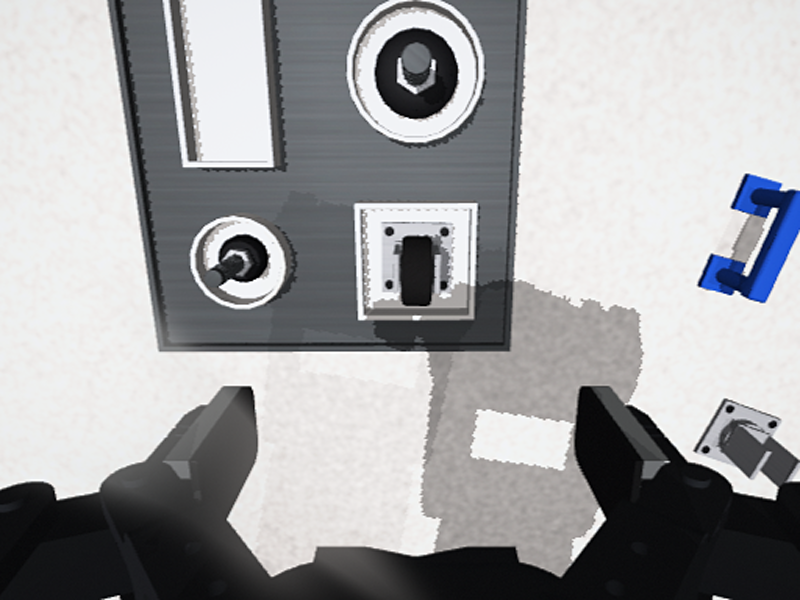

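View pics/g4.png

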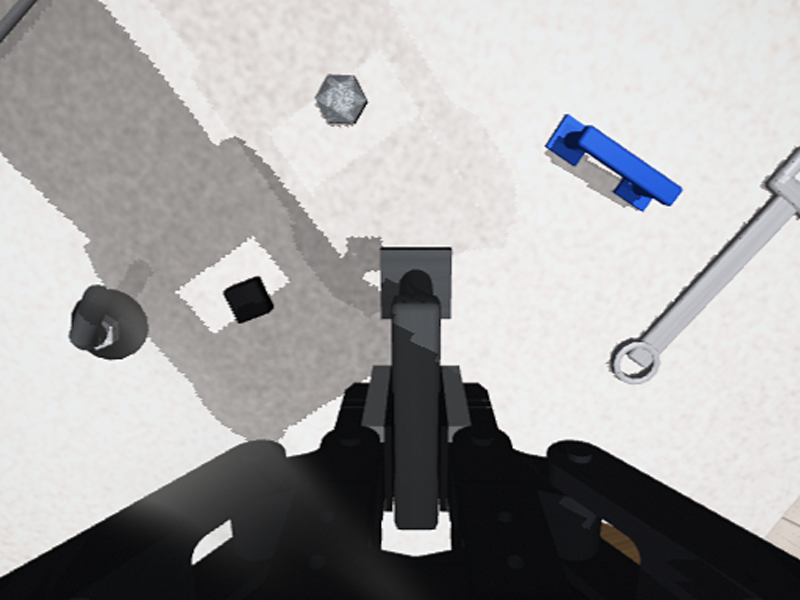

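The castor is in the square bin, wheel up at (417,265). The handle is held straight at (416,420). Placing it now.

```bash
python3 - <<'E'
from h import *
place(BIN["long"],np.radians(-71.2),.0232+.009)
save(eyes.grab_frame("wrist"),"p4")
env.release();env.hold(.2)
env.movel([*BIN["long"],.22],velocity=.2)
save(eyes.grab_frame("wrist"),"p4b")
q=bestq([.45,.03,.3],-np.pi/2);env.reach([.45,.03,.3],q[0])
save(eyes.grab_frame("side"),"fs",(130,90,400,380));save(eyes.grab_frame("scene"),"fc",(95,140,435,240))
print(monitor.sense()["clock"])
E
```

```text
place False [0.56   0.3375 0.0324] [-0.4  1.1 -1.5]
51.3667
```

View pics/p4b.png

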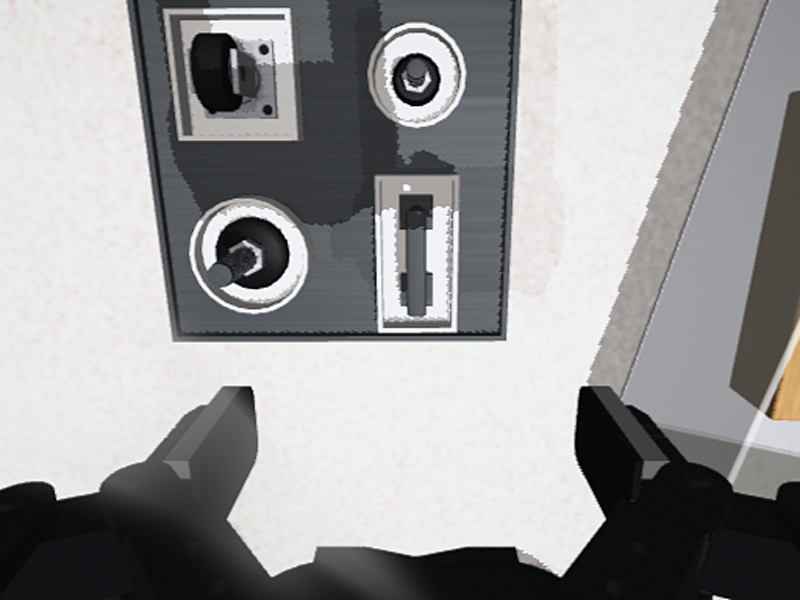

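View pics/fs.png

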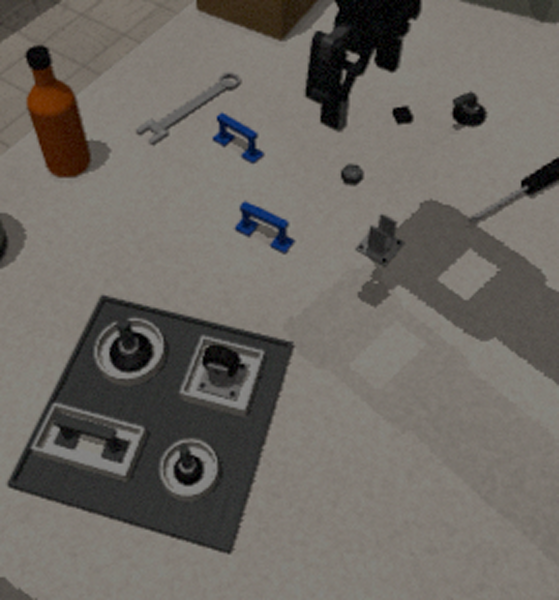

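View pics/fc.png

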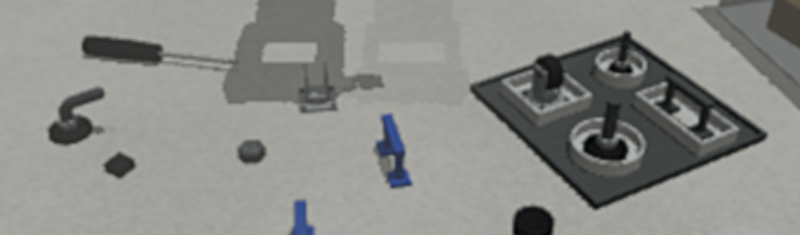

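All four parts stand upright in their bins (side view: (128,348), (220,370), (188,467), (88,435)). The bent foot at (470,108) and the empty castor at (380,243) haven't moved.

```bash
python3 -c "
from h import *
job.hand_in();print(monitor.sense()['clock'])"
```

```text
the job is handed in; nothing more can be done
the job is handed in; nothing more can be done
```

The job is done and handed in, at about 51 s of the 118 s allowed. I moved the parts in the order you listed: large foot to the wide round bin, small foot to the small round bin, wheeled castor to the square bin wheel up, and grey handle to the long bin on its feet.

The last wrist, side and scene pictures show all four upright and clear of the bin walls. The bent foot, the empty castor and the blue handles are where they were. No guarded descent stopped on contact. The wrist forces I read were under about 3 N, though I read them only at single moments and not throughout.

One measurement disagreed: the scene and side cameras differed by up to about 14 mm on hand-picked points, so I used close wrist-camera measurements instead. Those matched the given sizes to about 4 mm.

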